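# Gauge a capacitor can in the bench caliper

## Task

Stand the large capacitor can upright on the bench caliper's base plate between its two jaws and let go of it. Then gently close the sliding jaw until the can is nipped between both jaws, without squeezing it hard or twisting the jaw out of square, and leave it like that, jaw closed on the can, with nothing else on the bench disturbed.

Things in the scene. Friction and masses are not known exactly. Their poses are not given: they have to be found in the camera images.
- can_center (a point): Centre (half-way up) of the loose large capacitor: an upright aluminium can with a black sleeve, 35 mm in diameter, 50 mm tall, about 75 g, standing on the bench. It is the largest round can there; its place changes.
- can: The same can, origin at the centre of its underside, z up along its axis.
- caliper: Bench caliper fixed to the bench at a varying place and yaw. Origin: underside centre of its grey base plate, 150 (x) x 250 (y) x 8 mm thick. Steel beam along y at x = +50 mm, 24 mm wide, top 20 mm above the bench. Both jaws reach from it towards -x to x = -45 mm, tops 36 mm above the bench. Fixed jaw: 16 mm thick, face at y = -55 mm looking to +y. Sliding jaw: on its +y side, closes towards -y.
- anvil_face (a point): Middle of the fixed jaw's measuring face, 22 mm above the bench, at x = -5 mm, y = -55 mm of the caliper; axes as the caliper's.
- seat (a point): Point on top of the base plate in front of the fixed jaw where the can is to stand, at x = -5 mm, y = -30 mm of the caliper, 8 mm above the bench; axes as the caliper's. Within 12 mm of this line in x is good; anywhere between the jaws in y.
- slide (a joint): Travel of the sliding jaw in m: 0 is fully open, where the faces are 85 mm apart; grows as it closes (towards -y), the gap being 85 mm minus this. It starts at 0 to 15 mm, drags with about 2.5 N and stays where it is left. With the can nipped, the push at the back of the jaw grows by about 8 N per mm (less at the lug).
- jaw: The sliding jaw, its lower edge 10 mm above the bench. Origin on the beam's middle, at bench height, 22 mm behind (+y of) its face; axes as the caliper's when square. It has sprung play about the vertical through this origin (25 Nm/rad): pushing hard twists it out of square, least when pushed in line with the can rather than over the beam.
- jaw_face (a point): Point on the sliding jaw's measuring face (looks to -y), 55 mm out from the beam's middle, 23 mm above the bench; axes as the jaw's.
- jaw_back (a point): Point on the back of the sliding jaw (looks to +y), 16 mm behind jaw_face, 55 mm out from the beam's middle, 23 mm above the bench: where a fingertip can push it. The back is free and flat from 25 mm nearer the beam than that out to the end of the jaw, 40 mm farther out.
- thumb_lug (a point): Middle of the thumb lug on top of the sliding jaw over the beam, 12 (y) x 26 (x) mm, 22 mm high, from 35 to 57 mm above the bench.
- small_can: Bystander: smaller capacitor, 22 mm in diameter, 40 mm tall, origin at its underside.
- valve: Bystander: glass radio valve standing upright, 23 mm in diameter, 58 mm tall, origin at its underside.
- clamp: Bystander: steel ring clamp lying flat, 42 mm in diameter, 14 mm high.
- transformer: Bystander: transformer, 80 x 70 mm, 54 mm high.
- screwdriver: Bystander: screwdriver lying on the bench.
- carton_a: Bystander: small white carton, 32 x 32 mm, 56 mm tall.
- carton_b: Bystander: another such carton.
Not all that is in view belongs to the job. Leave any pink or yellow look-alike of the can alone.

How it is judged (in metres and radians):
On the way, in this order (a step that is already met when the one before it is completed fails the run):
1. the can stands upright on the caliper's base plate between the open jaws, let go (x of can in the frame of seat between -0.014 and 0.014 m and y of can in the frame of anvil_face above 0.016 m and y of can in the frame of jaw_face below -0.016 m and z of can in the frame of seat below 0.002 m and angle between can's own z axis and vertical below 0.05 rad and contact force between the fingers and can below 0.1 N), for 0.2 s.
2. the sliding jaw presses the can against the fixed jaw with at least 1 N (contact force between jaw and can above 1 N and y of can in the frame of anvil_face below 0.019 m), for 0.05 s.
At the end, for the whole second after the job is handed in: The can stands upright (within 3 degrees) on the base plate, within 14 mm of the seat point along the jaws, with both jaw faces within 1.5 mm of its side, the sliding jaw square within 1.7 degrees, all at rest and let go (y of can in the frame of anvil_face below 0.019 m and y of can in the frame of jaw_face above -0.019 m and x of can in the frame of seat between -0.014 and 0.014 m and z of can in the frame of seat below 0.002 m and angle between can's own z axis and vertical below 0.05 rad and angle between the y axis of jaw and the y axis of caliper, either way round below 0.03 rad and linear speed of can below 0.01 m/s); the robot touches nothing.
It fails at once if the sliding jaw squeezes the can with more than 12 N (contact force between jaw and can above 12 N).
It fails at once if the sliding jaw is twisted more than 0.04 rad (2.3 degrees) out of square (angle between the y axis of jaw and the y axis of caliper, either way round above 0.04 rad).
It fails at once if the can is tipped over (more than 30 degrees) (angle between can's own z axis and vertical above 0.52 rad).
It fails at once if a bystander is moved more than 20 mm (distance of any of small_can, valve, clamp, transformer, screwdriver, carton_a, carton_b from where it was at the start of the episode above 0.02 m).
It also fails if it takes over 58 s, if anything falls off the work surface, if the arm or the gripper's body presses on something with over 40 N, if the wrist force passes 120 N, or if a joint passes its speed limit or range.

## Robot

A 7-joint arm with a two-finger parallel gripper is mounted at the origin on the work surface. World frame = base frame: x ahead of the robot, y to its left, z up, the work surface at z = 0. Lengths are in m, angles in degrees, forces in N, time in s.
With the tool pointing down it reaches from about 0.425 to 0.875 m from the base axis. Payload 4.7 kg.
Tool frame: the origin (TCP) lies between the finger pads; the fingertips stand 8 mm ahead of it and the grasp point (between the pads) lies 11 mm behind it; x points along the fingers, z is the direction in which the jaws open and shut, and the axes are right-handed (so a half turn about x gives the same grasp; the last joint's range is limited). The gripper opens to 87 mm and grips with 3 to 60 N. Pads are 19 mm wide; open, the fingers measure 117 mm over their backs; the gripper's body (75 mm by 190 mm) begins 51 mm behind the grasp point.
Start: joints at [65.38, 18.392, -4.016, 83.108, 1.295, 78.541, -3.26], TCP at [0.279, -0.587, 0.231] pointing down, gripper open.
Joint ranges: [-163.93, 163.93], [-17.29, 119.83], [-79.2, 71.16], [3.27, 140.29], [-89.18, 269.18], [5.43, 117.66], [-154.24, 154.24]. Speed limits (degrees/s): [147.25, 147.25, 180, 180, 180, 180, 180].

## Interface

Orientations are given as [roll, pitch, yaw] about the fixed x, y, z axes, in that order (R = Rz(yaw) Ry(pitch) Rx(roll)).
In Python, from cell import telemetry, vision, sign_off gives the robot as it stands. The module is installed in compiled form; this text tells all that it offers.
- The arm moves only by the tool drive_tool, never from a script. Its arguments are lists of equal length, an entry for each row: "offset": the shift along the tool's x, y, z in m, a list of three; "angular": the turn, a rotation vector about the tool's x, y, z in rad, a list of three. A call has 1 to 10 rows; each row is the pose to reach, as a shift and turn from the pose measured when the call began, along the tool's axes at that moment; what a row does not reach only later rows make up. A row lasts 1/8 s, in which the tool goes at most 62.5 mm and 10.7 degrees, less where a joint would pass 70% of its speed; a pose out of reach is approached as far as the arm can. A call with a gripper value outside its range is refused whole. "fingers" is the closure, from -1 (fully open) to 1 (shut), set as the call begins (left out, the last holds). The fingers move at their own pace and stop on an object; "squeeze" is the grip in N (left out, the last holds). Time passes only in rows, so rows that repeat a pose let the fingers close. It gives the time, the measured TCP pose, the force and the opening at its end, in the units of the state.
- telemetry.get_obs(): the state, without advancing time (a new reading comes with each control period).
- vision.read_camera(name): name is "scene" or "top" or "wrist"; returns a dict with "pixels" (420x560x3 uint8, red, green, blue), "intrinsics" (3x3 intrinsics, pixels), "distortion" ([k1, k2, p1, p2, k3] as OpenCV has them; the pictures are not rectified), "world_from_camera" (4x4, takes a point from camera to world coordinates); the wrist camera has in their place "T_tool_cam" (4x4, takes a point from camera to tool coordinates, whose origin is the TCP and whose axes are the tool frame's). Camera axes: x right, y up, looking along -z (the intrinsics and any distortion apply to the point x, -y, -z); pixel columns grow to the right and rows downward; lengths in m; the calibration is good to about 2 mm. A picture is of the moment at which its call begins: read the wrist's pose just before it. There is no depth.
- sign_off(): hands the job in, once; it reports no verdict.
The state is a dict: "time_s": time; "qpos": joint angles; "joint_velocities": joint speeds; "effort": joint torques, N m; "tool_pos": TCP position; "tool_rot": TCP orientation; "force": force on the tool from outside, world axes, zero at the start; "wrist_torque": the same for the moment, N m; "grip_width": finger opening in m.
Only numpy, scipy, OpenCV 4.12 (cv2) and the standard library are available. Lean on these libraries where they do the work, as an engineer would, in place of code of your own. Each camera call takes 0.05 s, during which the arm holds its last target.

## Working session

There is one attempt and no reset: what is moved stays moved. The work goes in short steps, Python scripts to look and compute and a tool call to move; the robot and the scene stay as the last step left them, time stands still between calls to the robot, and variables do not carry over. Pictures are saved under pics/ and viewed, and the job is handed in when it is done.

Besides the shell and the picture viewer there is one more tool, called after "Call:" as name(argument=value, ...) on one line, values as JSON. drive_tool: Moves the arm, as the interface text tells. Its arguments: {"type":"object","properties":{"offset":{"type":"array"},"angular":{"type":"array"},"fingers":{"type":"number"},"squeeze":{"type":"number"}},"required":["offset","angular"]}

```bash
mkdir -p pics; cat > h.py <<'E'
import numpy as np, cv2
from scipy.spatial.transform import Rotation as R
from cell import telemetry, vision
def save(n,im): cv2.imwrite('pics/%s.png'%n, im[:,:,::-1])
def shot(cam,tag):
    o=telemetry.get_obs(); c=vision.read_camera(cam)
    if cam=='wrist':
        T=np.eye(4); T[:3,:3]=R.from_euler('xyz',o['tool_rot'],degrees=True).as_matrix(); T[:3,3]=o['tool_pos']
        W=T@np.array(c['T_tool_cam'])
    else: W=np.array(c['world_from_camera'])
    K=np.array(c['intrinsics']);D=np.array(c['distortion'],float)
    np.savez('pics/%s.npz'%tag,im=c['pixels'],K=K,D=D,W=W)
    save(tag,c['pixels'])
    return o
def load(tag): return dict(np.load('pics/%s.npz'%tag))
def ray(v,uv):
    p=cv2.undistortPoints(np.array(uv,float).reshape(-1,1,2),v['K'],v['D']).reshape(-1,2)
    d=np.c_[p[:,0],-p[:,1],-np.ones(len(p))]@v['W'][:3,:3].T
    return v['W'][:3,3],d
def plane(v,uv,z):
    o,d=ray(v,uv); return o+d*((z-o[2])/d[:,2])[:,None]
def proj(v,P):
    P=np.atleast_2d(P); q=(P-v['W'][:3,3])@v['W'][:3,:3]
    q=q*np.array([1,-1,-1]); return cv2.projectPoints(q,np.zeros(3),np.zeros(3),v['K'],v['D'])[0].reshape(-1,2)
E
python3 - <<'E'
from h import *
for c in ['scene','top','wrist']: o=shot(c,c+'0')
print(o)
for c in ['scene','top','wrist']: v=load(c+'0'); print(v['K'],v['D'],v['W'])
E
```

```text
{'time_s': 0.1, 'qpos': array([65.3816723 , 18.43558387, -4.01767364, 83.16903261,  1.29510876,
       78.54048648, -3.25960982]), 'joint_velocities': array([ 0.06950485, -0.0565565 , -0.04817576, -0.14185353, -0.01031708,
        0.05275819,  0.03788022]), 'effort': array([ 3.20358959e-04, -4.92573595e+01, -4.05710209e-01, -3.13396561e+01,
       -6.41827332e-02,  3.95120785e-02,  8.43223279e-05]), 'tool_pos': array([ 0.27884247, -0.58660983,  0.2295526 ]), 'tool_rot': array([-177.18120608,   89.90002494,  118.24918573]), 'force': array([-0.17182761, -0.40551604,  0.11243563]), 'wrist_torque': array([ 0.01328098, -0.00772241,  0.0321507 ]), 'grip_width': 0.08694187810086179}
[[477.17970793   0.         285.42827744]
 [  0.         477.17970793 213.74398196]
 [  0.           0.           1.        ]] [-0.14117501  0.          0.          0.          0.        ] [[-0.79864117 -0.29826     0.52269805  1.0810478 ]
 [ 0.60144915 -0.42554571  0.67614331  0.64429121]
 [ 0.02076541  0.85437218  0.51924655  0.58710698]
 [ 0.          0.          0.          1.        ]]
[[410.05665014   0.         281.57585814]
 [  0.         410.05665014 206.96806708]
 [  0.           0.           1.        ]] [0.03167992 0.         0.         0.         0.        ] [[-0.02322133  0.98886474 -0.14699423  0.40692212]
 [-0.99950633 -0.0260763  -0.01752493 -0.04551827]
 [-0.02116285  0.14651471  0.98898209  1.1952102 ]
 [ 0.          0.          0.          1.        ]]
[[302.75962917   0.         284.05604694]
 [  0.         302.75962917 206.34361412]
 [  0.           0.           1.        ]] [-0.06640835  0.          0.          0.          0.        ] [[ 0.4295987   0.86997338  0.24205633  0.34533955]
 [-0.90301901  0.41425454  0.11379734 -0.55519457]
 [-0.00127228 -0.26746866  0.96356572  0.38287405]
 [ 0.          0.          0.          1.        ]]
```

View pics/scene0.png

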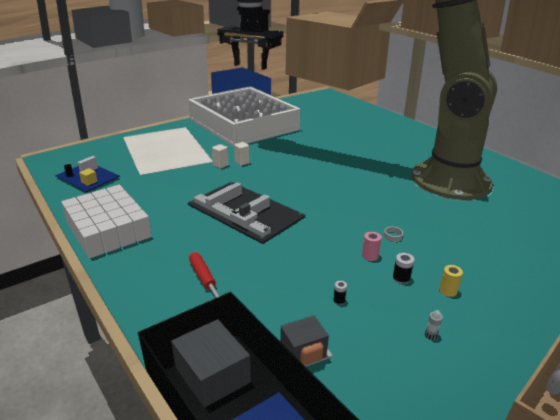

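View pics/top0.png

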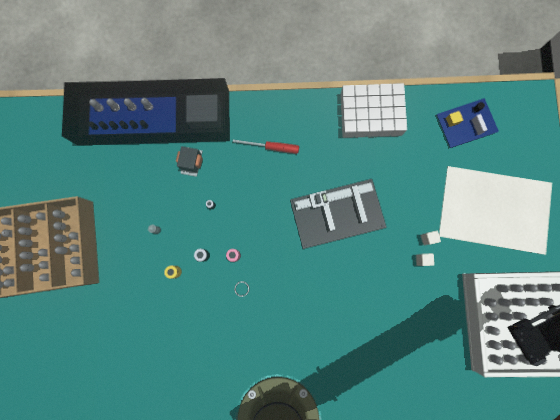

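View pics/wrist0.png

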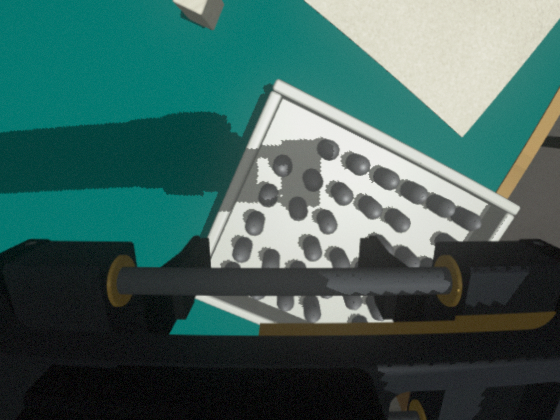

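The top view shows the can (black sleeve, grey top) at about (201,255). The caliper is around (338,214), with the lug and sliding jaw at (320,205) and the fixed jaw at (360,205). I'll crop in for measurements.

```bash
python3 - <<'E'
from h import *
t=load('top0')['im'];s=load('scene0')['im']
a=cv2.resize(t[170:256,280:400],None,fx=5,fy=5,interpolation=cv2.INTER_CUBIC)
save('c1',a)
b=cv2.resize(s[180:240,180:310],None,fx=5,fy=5,interpolation=cv2.INTER_CUBIC);save('c2',b)
c=np.hstack([cv2.resize(t[190:300,140:260],None,fx=3.3,fy=3.3,interpolation=cv2.INTER_CUBIC),cv2.resize(s[220:330,330:450],None,fx=3.3,fy=3.3,interpolation=cv2.INTER_CUBIC)]);save('c3',c)
E
```

```text
(no output)
```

View pics/c1.png

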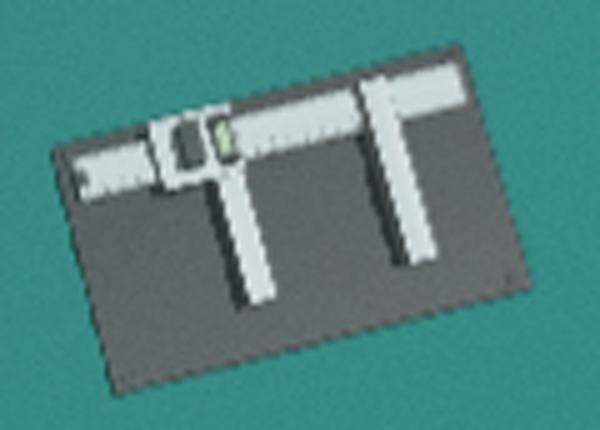

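View pics/c2.png

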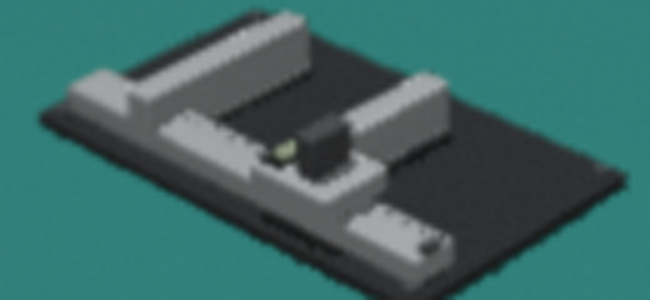

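View pics/c3.png

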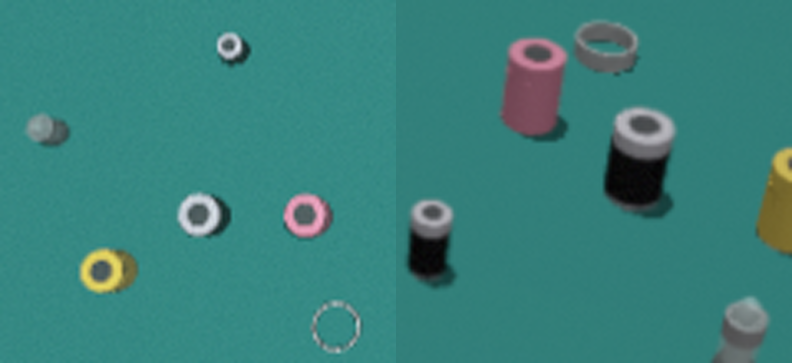

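```bash
python3 - <<'E'
from h import *
v=load('top0'); hsv=cv2.cvtColor(v['im'],cv2.COLOR_RGB2HSV)
roi=np.zeros(hsv.shape[:2],bool); roi[170:256,280:400]=1
m=((hsv[...,1]<90)&roi).astype(np.uint8)
n,l,st,ce=cv2.connectedComponentsWithStats(m); k=1+np.argmax(st[1:,4]); m=(l==k)
c=max(cv2.findContours(m.astype(np.uint8),cv2.RETR_EXTERNAL,cv2.CHAIN_APPROX_NONE)[0],key=len).reshape(-1,2)
P=plane(v,c,0.008)[:,:2]
r=cv2.minAreaRect((P*1000).astype(np.float32)); print('base rect mm',r)
box=cv2.boxPoints(r);print(box)
# bright (jaws top)
# can
def circ(roi,z,sel,name):
    mm=np.zeros(m.shape,np.uint8); y0,y1,x0,x1=roi; mm[y0:y1,x0:x1]=sel[y0:y1,x0:x1]
    cc=max(cv2.findContours(mm,cv2.RETR_EXTERNAL,cv2.CHAIN_APPROX_NONE)[0],key=cv2.contourArea).reshape(-1,2)
    Q=plane(v,cc,z)[:,:2]; print(name,cv2.minEnclosingCircle((Q*1000).astype(np.float32)))
bright=((hsv[...,2]>150)&(hsv[...,1]<70)).astype(np.uint8)
circ((240,270,185,216),.05,bright,'can')
circ((195,213,202,218),.04,bright,'small')
pink=((hsv[...,0]>150)).astype(np.uint8)
circ((240,270,220,245),.05,pink,'pink')
for n,u in dict(clamp=(241,289),valve=(153,229),yellow=(171,271),cartA=(433,238),cartB=(427,260),scr=(298,149)).items(): print(n,plane(v,[u],.03).round(3))
# caliper features by hand
f=lambda L:(np.array(L,float)+.5)/5-.5+np.array([280,170])
print('jaw tops z36', plane(v,f([(360,85),(408,265),(437,255),(390,75),(250,305),(276,295),(222,185),(243,180)]),.036).round(4))
E
```

```text
base rect mm ((561.8792114257812, -186.5393524169922), (150.20327758789062, 248.9488525390625), 12.907973289489746)
[[ 460.8696    -81.987015]
 [ 516.4812   -324.64496 ]
 [ 662.8888   -291.09167 ]
 [ 607.2772    -48.433746]]
can ((449.10516357421875, 205.41452026367188), 17.67479705810547)
small ((594.7186279296875, 182.29710388183594), 11.010743141174316)
pink ((445.4588623046875, 113.93628692626953), 19.53451919555664)
clamp [[0.352 0.094 0.03 ]]
valve [[0.526 0.344 0.03 ]]
yellow [[0.406 0.291 0.03 ]]
cartA [[ 0.481 -0.448  0.03 ]]
cartB [[ 0.42  -0.427  0.03 ]]
scr [[ 0.75  -0.077  0.03 ]]
jaw tops z36 [[ 0.6329 -0.227   0.036 ]
 [ 0.5286 -0.249   0.036 ]
 [ 0.5339 -0.2656  0.036 ]
 [ 0.6383 -0.2444  0.036 ]
 [ 0.5082 -0.1591  0.036 ]
 [ 0.5135 -0.174   0.036 ]
 [ 0.5771 -0.146   0.036 ]
 [ 0.5797 -0.158   0.036 ]]
```

```bash
cat >> h.py <<'E'
CAL=np.array([0.562,-0.1865]); YAW=np.radians(12.9)
def cw(x,y): return CAL+np.array([x*np.cos(YAW)-y*np.sin(YAW),x*np.sin(YAW)+y*np.cos(YAW)])
def wc(p):
    d=np.array(p)[...,:2]-CAL; c,s=np.cos(YAW),np.sin(YAW)
    return np.stack([d[...,0]*c+d[...,1]*s,-d[...,0]*s+d[...,1]*c],-1)
def goal(pos,yawdeg=None,way=None):
    o=telemetry.get_obs(); M=R.from_euler('xyz',o['tool_rot'],degrees=True).as_matrix()
    x=np.array([0,0,-1.]); 
    if yawdeg is None: # keep current yaw
        z=M[:,2].copy(); z[2]=0; z/=np.linalg.norm(z)
    else: z=np.array([np.cos(np.radians(yawdeg)),np.sin(np.radians(yawdeg)),0])
    best=[]
    for s in ((1,-1) if yawdeg is not None else (1,)):
        G=np.c_[x,np.cross(s*z,x),s*z]; rv=R.from_matrix(M.T@G).as_rotvec(); best.append((np.linalg.norm(rv),rv))
    best.sort(key=lambda a:a[0])
    print('q7',o['qpos'].round(1),'tool',o['tool_pos'].round(4),'opendir',M[:,2].round(3),'F',o['force'].round(2))
    print('offset',(M.T@(np.array(pos)-o['tool_pos'])).round(4).tolist(),'angular',[b[1].round(3).tolist() for b in best])
    if way is not None: print('way',[(M.T@(np.array(w)-o['tool_pos'])).round(3).tolist() for w in way])
    return M
E
python3 - <<'E'
from h import *
M=goal([*cw(-.02,-.02),.25],12.9); print(M.round(3), load('wrist0')['W'].round(3))
E
```

```text
q7 [65.4 18.4 -4.  83.2  1.3 78.5 -3.3] tool [ 0.2789 -0.5867  0.2297] opendir [ 0.429 -0.903 -0.001] F [-0.05  0.03 -0.03]
offset [-0.02, 0.4037, -0.2247] angular [[-1.352, -0.001, -0.001], [1.789, -0.001, 0.001]]
[[-0.001  0.903  0.429]
 [ 0.001  0.429 -0.903]
 [-1.    -0.    -0.001]] [[ 0.43   0.87   0.242  0.345]
 [-0.903  0.414  0.114 -0.555]
 [-0.001 -0.267  0.964  0.383]
 [ 0.     0.     0.     1.   ]]
```

```bash
python3 - <<'E'
from h import *
M=goal([*cw(-.0,-.07),.22],12.9)
E
```

```text
q7 [65.4 18.4 -4.  83.2  1.3 78.5 -3.3] tool [ 0.2789 -0.5867  0.2297] opendir [ 0.429 -0.903 -0.001] F [-0.05  0.03 -0.03]
offset [0.0099, 0.4124, -0.1715] angular [[-1.352, -0.001, -0.001], [1.789, -0.001, 0.001]]
```

Call:
drive_tool(offset=[[0.0,0.412,-0.172],[0.0,0.412,-0.172],[0.0,0.412,-0.172],[0.0,0.412,-0.172],[0.0,0.412,-0.172],[0.0,0.412,-0.172],[0.0,0.412,-0.172],[0.0,0.412,-0.172],[0.01,0.412,-0.172],[0.01,0.412,-0.172]], angular=[[-1.352,0,0],[-1.352,0,0],[-1.352,0,0],[-1.352,0,0],[-1.352,0,0],[-1.352,0,0],[-1.352,0,0],[-1.352,0,0],[-1.352,0,0],[-1.352,0,0]], fingers=-1)

```text
time_s: 1.4
tool_pos: [0.575, -0.2567, 0.2182]
tool_rot: [151.8, 89.8, 164.4]
force: [0.2, -0.1, -0.5]
grip_width: 0.0871
```

```bash
python3 - <<'E'
from h import *
o=shot('wrist','w1'); print(o['time_s'],o['tool_pos'],o['tool_rot'],o['joint_velocities'].round(1),o['qpos'].round(1))
E
```

```text
1.4 [ 0.57500303 -0.25665505  0.21816705] [151.78019037  89.75942539 164.43223603] [ 0.5 -0.4  0.2 -1.  -0.4  0.3  0.1] [ 42.9  18.4 -26.6  86.3   8.3  77.5  28.3]
```

View pics/w1.png

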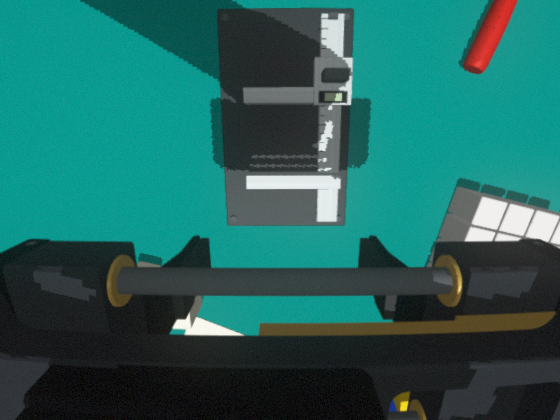

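The wrist view shows the whole plate, with corners near (219,10), (353,9), (345,225) and (228,225). The fixed-jaw top band is at rows 177–189, and the sliding-jaw band is at rows 88–103.

```bash
python3 - <<'E'
from h import *
v=load('w1'); 
a=cv2.resize(v['im'][0:240,200:380],None,fx=3.3,fy=2.5,interpolation=cv2.INTER_CUBIC);save('c4',a)
B=plane(v,[(219,10),(353,9),(345,225),(228,225)],.008); print(B.round(4), wc(B).round(4), B.mean(0))
e=B[1]-B[0];f=B[2]-B[3];print(np.degrees(np.arctan2(e[1],e[0])),np.degrees(np.arctan2(f[1],f[0])))
for i in range(4): print(np.linalg.norm(B[i]-B[(i+1)%4]))
J=plane(v,[(247,177),(338,178.5),(247,189),(243,103),(314,104),(243,88),(314,87)],.036);print(wc(J).round(4))
E
```

```text
[[ 0.4632 -0.0829  0.008 ]
 [ 0.6051 -0.05    0.008 ]
 [ 0.6618 -0.2905  0.008 ]
 [ 0.5167 -0.3232  0.008 ]] [[-0.0731  0.1231]
 [ 0.0725  0.1235]
 [ 0.0741 -0.1236]
 [-0.0747 -0.1231]] [ 0.56171276 -0.18662981  0.008     ]
13.0576867439874 12.699284507772303
0.14564905003770842
0.2471073522313051
0.14877433279007116
0.2461853754448244
[[-0.0447 -0.0567]
 [ 0.0576 -0.0587]
 [-0.0452 -0.0704]
 [-0.0463  0.0228]
 [ 0.029   0.0214]
 [-0.0458  0.038 ]
 [ 0.0287  0.0386]]
```

View pics/c4.png

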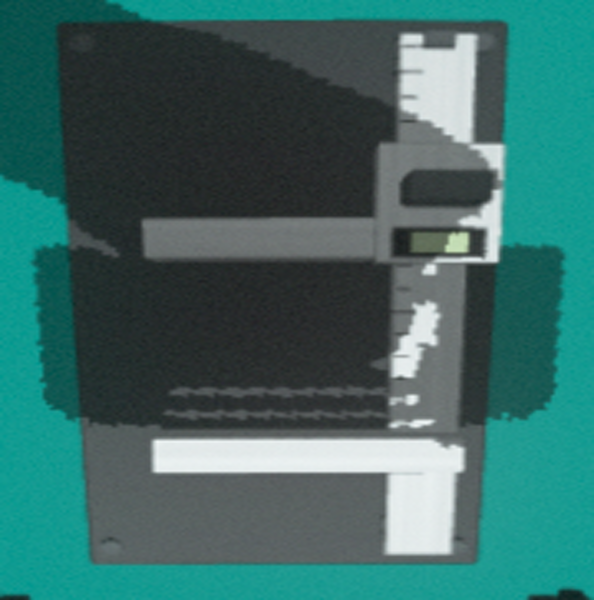

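```bash
python3 - <<'E'
from h import *
M=goal([.449,.2055,.14],12.9)
E
```

```text
q7 [ 42.9  18.4 -26.6  86.2   8.3  77.5  28.3] tool [ 0.5753 -0.2568  0.2188] opendir [ 0.976  0.219 -0.003] F [-0.24 -0.27  0.13]
offset [0.0797, 0.4786, -0.0218] angular [[-0.005, -0.003, -0.002], [3.137, -0.003, 0.004]]
```

Call:
drive_tool(offset=[[0.0,0.478,-0.022],[0.0,0.478,-0.022],[0.0,0.478,-0.022],[0.0,0.478,-0.022],[0.0,0.478,-0.022],[0.0,0.478,-0.022],[0.0,0.478,-0.022],[0.08,0.478,-0.022],[0.08,0.478,-0.022],[0.08,0.478,-0.022]], angular=[[0,0,0],[0,0,0],[0,0,0],[0,0,0],[0,0,0],[0,0,0],[0,0,0],[0,0,0],[0,0,0],[0,0,0]])

```text
time_s: 2.7
tool_pos: [0.4477, 0.2039, 0.1383]
tool_rot: [168.5, 89.6, -178.8]
force: [-0.2, 0.5, 0.9]
grip_width: 0.0875
```

```bash
python3 - <<'E'
from h import *
o=shot('wrist','w2')
goal([.449,.2055,.14],12.9)
E
```

```text
q7 [ 18.7   6.9 -48.3 110.    5.5  65.7 -19.1] tool [0.4492 0.2036 0.1397] opendir [ 0.976  0.217 -0.004] F [ 0.   -0.54 -0.08]
offset [-0.0003, 0.0019, 0.0002] angular [[-0.006, -0.004, -0.001], [3.135, -0.002, 0.006]]
```

View pics/w2.png

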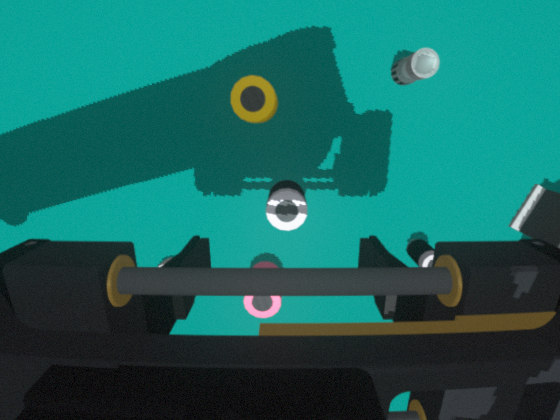

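```bash
python3 - <<'E'
from h import *
v=load('w2'); print(plane(v,[(287,210),(287,229),(267,210),(307,210)],.05).round(4))
M=goal([.449,.2055,.027],12.9)
E
```

```text
[[0.4492 0.2074 0.05  ]
 [0.4529 0.1911 0.05  ]
 [0.433  0.2038 0.05  ]
 [0.4655 0.2111 0.05  ]]
q7 [ 18.7   6.9 -48.3 110.    5.5  65.7 -19.1] tool [0.4492 0.2036 0.1397] opendir [ 0.976  0.217 -0.004] F [ 0.   -0.54 -0.08]
offset [0.1127, 0.0017, 0.0007] angular [[-0.006, -0.004, -0.001], [3.135, -0.002, 0.006]]
```

The can top is at about (287,210), which gives (0.449, 0.207) and agrees with the top view. Descending.

Call:
drive_tool(offset=[[0.03,0.002,0.001],[0.07,0.002,0.001],[0.1,0.002,0.001],[0.113,0.002,0.001],[0.113,0.002,0.001],[0.113,0.002,0.001]], angular=[[-0.005,-0.004,0],[-0.005,-0.004,0],[-0.005,-0.004,0],[-0.005,-0.004,0],[-0.005,-0.004,0],[-0.005,-0.004,0]])

```text
time_s: 3.5
tool_pos: [0.4508, 0.206, 0.0282]
tool_rot: [19.5, 89.8, 32.3]
force: [0.3, -0.1, 0.5]
grip_width: 0.0875
```

Call:
drive_tool(offset=[[0,0,0],[0,0,0],[0,0,0],[0,0,0],[0,0,0],[0,0,0],[0,0,0],[0,0,0]], angular=[[0,0,0],[0,0,0],[0,0,0],[0,0,0],[0,0,0],[0,0,0],[0,0,0],[0,0,0]], fingers=1, squeeze=8)

```text
time_s: 4.5
tool_pos: [0.4506, 0.206, 0.0281]
tool_rot: [20.7, 89.8, 33.4]
force: [-0.5, -0.8, -0.2]
grip_width: 0.0345
```

```bash
python3 - <<'E'
from h import *
o=shot('wrist','w3'); print(o['grip_width'])
goal([.449,.2055,.027],12.9)
E
```

```text
0.034534320693513205
q7 [ 14.2  16.8 -46.1 115.7  15.1  53.2 -26.9] tool [0.4507 0.206  0.0282] opendir [0.975 0.221 0.003] F [ 0.69 -0.3  -0.06]
offset [0.0012, -0.0001, -0.0018] angular [[-0.002, 0.003, -0.001], [3.14, -0.002, -0.005]]
```

View pics/w3.png

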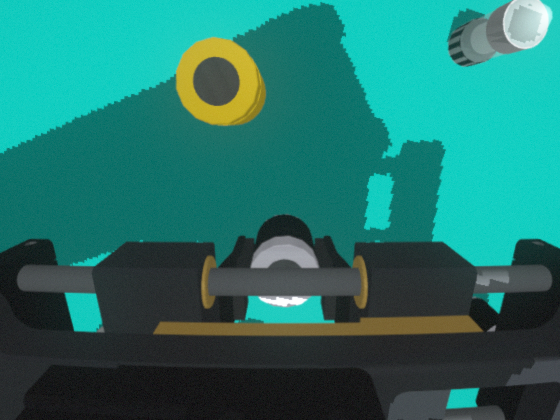

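The can is held: opening 34.5 mm, upright between the pads at about (285,270). Lifting next.

Call:
drive_tool(offset=[[-0.03,0,0],[-0.08,0,0],[-0.122,0,0],[-0.122,0,0],[-0.122,0,0]], angular=[[0,0,0],[0,0,0],[0,0,0],[0,0,0],[0,0,0]], squeeze=12)

```text
time_s: 5.18
tool_pos: [0.45, 0.2053, 0.1494]
tool_rot: [14.0, 89.9, 26.8]
force: [0.4, 0.3, -0.9]
grip_width: 0.0344
```

```bash
python3 - <<'E'
from h import *
print(telemetry.get_obs()['grip_width'])
goal([*cw(-.005,-.031),.15],12.9)
E
```

```text
0.03440092909776891
q7 [ 19.6   6.2 -49.3 109.4   5.1  66.5 -18.7] tool [0.45   0.2053 0.1494] opendir [0.975 0.221 0.002] F [ 0.43  0.35 -0.88]
offset [-0.0008, -0.4379, 0.0177] angular [[-0.002, 0.002, -0.001], [3.139, -0.001, -0.003]]
```

Call:
drive_tool(offset=[[0,-0.05,0.002],[0,-0.1,0.004],[0,-0.15,0.006],[0,-0.2,0.008],[0,-0.25,0.01],[0,-0.3,0.012],[0,-0.35,0.014],[0,-0.4,0.016],[0,-0.438,0.018],[0,-0.438,0.018]], angular=[[0,0,0],[0,0,0],[0,0,0],[0,0,0],[0,0,0],[0,0,0],[0,0,0],[0,0,0],[0,0,0],[0,0,0]])

```text
time_s: 6.42
tool_pos: [0.5628, -0.2219, 0.1462]
tool_rot: [127.3, 89.8, 139.7]
force: [-0.4, -0.1, -0.9]
grip_width: 0.0345
```

```bash
python3 - <<'E'
from h import *
for c in ('wrist','scene','top'): shot(c,c[0]+'4')
print(telemetry.get_obs()['grip_width'])
goal([*cw(-.005,-.031),.075],12.9)
w=cv2.resize(load('w4')['im'],(400,300)); s=cv2.resize(load('s4')['im'][150:250,160:310],(400,267))
t=cv2.resize(load('t4')['im'][150:256,270:410],(400,303))
o=np.zeros((603,800,3),np.uint8); o[:300,:400]=w;o[:267,400:]=s;o[300:603,:400]=t; save('m4',o[:600])
E
```

```text
0.0340679785066612
q7 [ 43.7  18.5 -30.2  95.1   9.6  69.1  24.1] tool [ 0.5637 -0.2161  0.1476] opendir [0.975 0.223 0.   ] F [ 0.   -0.07  0.03]
offset [0.0726, -0.002, -0.0] angular [[-0.001, 0.0, -0.003], [3.141, -0.005, -0.0]]
```

View pics/m4.png

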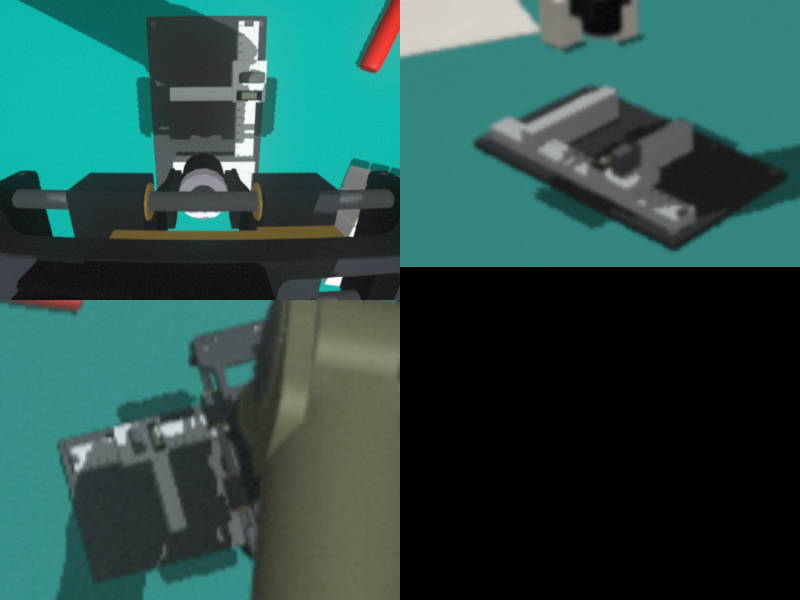

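The can is still held and sits over the seat area, with both jaws clear. Lowering it.

Call:
drive_tool(offset=[[0.02,-0.002,0],[0.045,-0.002,0],[0.07,-0.002,0],[0.09,-0.002,0],[0.1,-0.002,0],[0.105,-0.002,0],[0.105,-0.002,0],[0.105,-0.002,0]], angular=[[0,0,0],[0,0,0],[0,0,0],[0,0,0],[0,0,0],[0,0,0],[0,0,0],[0,0,0]])

```text
time_s: 7.58
tool_pos: [0.5647, -0.218, 0.0434]
tool_rot: [58.4, 89.8, 71.2]
force: [0.4, 0.2, -0.9]
grip_width: 0.0343
```

```bash
python3 - <<'E'
from h import *
for c in ('wrist','scene'): shot(c,c[0]+'5')
M=goal([*cw(-.005,-.031),.0367],12.9); print(wc(telemetry.get_obs()['tool_pos']).round(4))
s=cv2.resize(load('s5')['im'][150:250,170:320],(780,520)); save('s5c',s)
E
```

```text
q7 [ 42.2  24.8 -28.6 100.2  13.4  58.5  21.5] tool [ 0.5646 -0.2179  0.0434] opendir [0.975 0.222 0.001] F [ 0.33  0.2  -0.  ]
offset [0.0067, 0.0002, -0.0005] angular [[-0.001, 0.001, -0.002], [3.141, -0.004, -0.002]]
[-0.0045 -0.0312]
```

View pics/s5c.png

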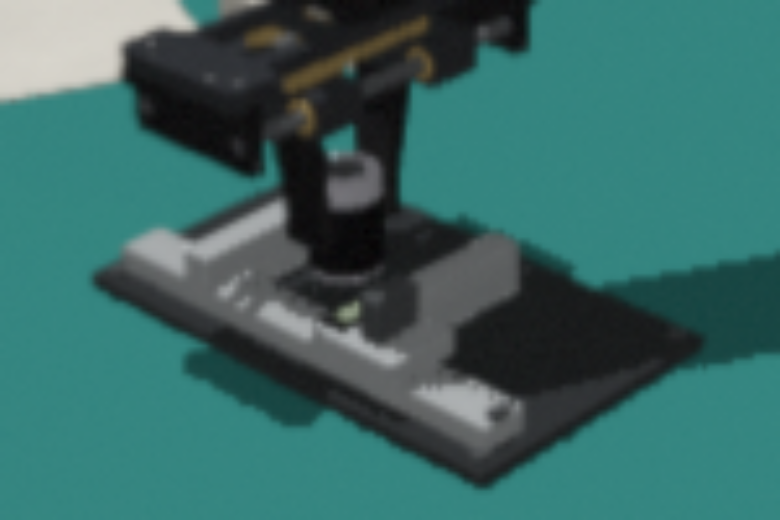

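View pics/w5.png

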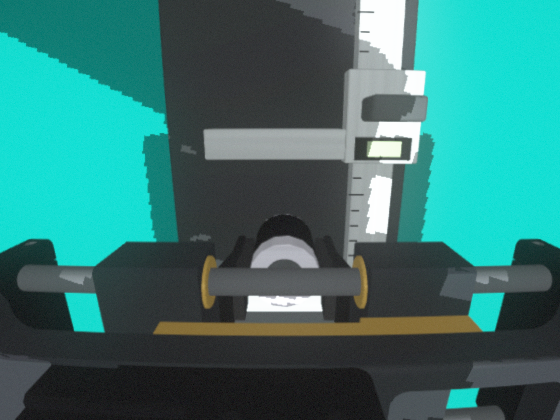

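The can is between the jaws, upright, with its bottom about 6 mm above the plate. The wrist view shows it clear of the sliding jaw at (275,145).

Call:
drive_tool(offset=[[0.003,0,0],[0.005,0,0],[0.006,0,0],[0.006,0,0]], angular=[[0,0,0],[0,0,0],[0,0,0],[0,0,0]])

```text
time_s: 8.18
tool_pos: [0.5644, -0.2179, 0.0372]
tool_rot: [68.5, 89.8, 81.4]
force: [-0.2, 0.0, -1.0]
grip_width: 0.0344
```

Call:
drive_tool(offset=[[0.0005,0,0],[0.001,0,0],[0.001,0,0],[0.001,0,0]], angular=[[0,0,0],[0,0,0],[0,0,0],[0,0,0]])

```text
time_s: 8.68
tool_pos: [0.5645, -0.2179, 0.0362]
tool_rot: [67.0, 89.8, 79.8]
force: [-0.1, 0.7, -0.2]
grip_width: 0.0346
```

Call:
drive_tool(offset=[[0.0005,0,0],[0.0005,0,0]], angular=[[0,0,0],[0,0,0]])

```text
time_s: 8.93
tool_pos: [0.5645, -0.2179, 0.0362]
tool_rot: [67.7, 89.9, 80.6]
force: [-2.0, 0.7, 5.7]
grip_width: 0.0351
```

Contact at 5.7 N upward, so the can is on the plate. Releasing with a moderate opening.

Call:
drive_tool(offset=[[0,0,0],[0,0,0],[0,0,0],[0,0,0]], angular=[[0,0,0],[0,0,0],[0,0,0],[0,0,0]], fingers=-0.15)

```text
time_s: 9.43
tool_pos: [0.5644, -0.2179, 0.036]
tool_rot: [70.3, 89.9, 83.2]
force: [-0.0, -0.1, 0.2]
grip_width: 0.0496
```

Call:
drive_tool(offset=[[-0.01,0,0],[-0.025,0,0],[-0.05,0,0],[-0.08,0,0],[-0.11,0,0],[-0.11,0,0]], angular=[[0,0,0],[0,0,0],[0,0,0],[0,0,0],[0,0,0],[0,0,0]])

```text
time_s: 10.18
tool_pos: [0.5667, -0.2187, 0.1502]
tool_rot: [-15.8, 89.6, -2.9]
force: [0.5, -0.5, -0.9]
grip_width: 0.0497
```

```bash
python3 - <<'E'
from h import *
for c in ('wrist','scene'): shot(c,c[0]+'6')
goal([*cw(-.005,.09),.147],12.9)
s=cv2.resize(load('s6')['im'][150:250,170:320],(780,520)); save('s6c',s)
E
```

```text
q7 [ 43.8  18.6 -30.2  95.    9.8  69.   24.2] tool [ 0.5645 -0.2182  0.1467] opendir [0.975 0.222 0.002] F [-0.46 -0.56 -0.13]
offset [-0.0001, 0.1215, -0.0005] angular [[-0.001, 0.002, -0.002], [3.141, -0.002, -0.003]]
```

View pics/s6c.png

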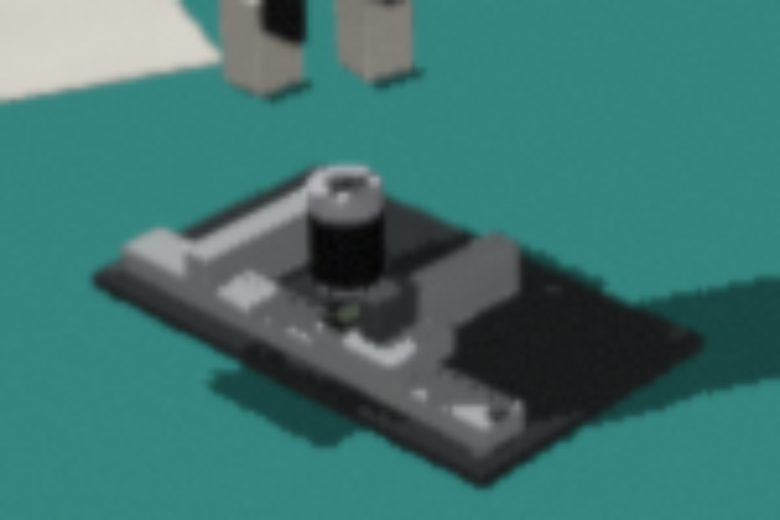

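View pics/w6.png

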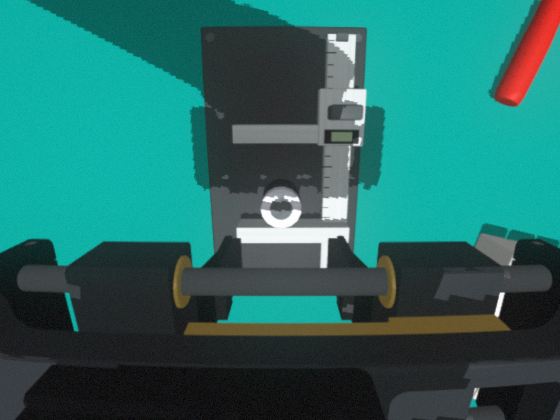

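The can stands upright, released, with its top centre at about (281,208) in the wrist view, next to the fixed jaw and clear of it.

```bash
python3 - <<'E'
from h import *
v=load('w6'); print('can',wc(plane(v,[(281,207.5),(281,227),(261,207.5),(301.5,207.5)],.058)).round(4))
print('jaw',wc(plane(v,[(233,143),(318,144),(233,126),(318,125),(242,228),(345,228)],.036)).round(4))
M=goal([*cw(-.005,.060),.147],12.9)
E
```

```text
can [[-0.0043 -0.0286]
 [-0.0043 -0.046 ]
 [-0.0211 -0.0285]
 [ 0.013  -0.0286]]
jaw [[-0.0459  0.0236]
 [ 0.0281  0.0226]
 [-0.0453  0.038 ]
 [ 0.0276  0.0387]
 [-0.0409 -0.0547]
 [ 0.0558 -0.0551]]
q7 [ 43.8  18.6 -30.2  95.    9.8  69.   24.2] tool [ 0.5645 -0.2182  0.1467] opendir [0.975 0.222 0.002] F [-0.46 -0.56 -0.13]
offset [-0.0002, 0.0915, -0.0005] angular [[-0.001, 0.002, -0.002], [3.141, -0.002, -0.003]]
```

Call:
drive_tool(offset=[[0,0.04,0],[0,0.08,0],[0,0.092,0],[0,0.092,0],[0,0.092,0],[0.03,0.092,0],[0.06,0.092,0],[0.07,0.092,0],[0.07,0.092,0]], angular=[[0,0,0],[0,0,0],[0,0,0],[0,0,0],[0,0,0],[0,0,0],[0,0,0],[0,0,0],[0,0,0]], fingers=1)

```text
time_s: 11.4
tool_pos: [0.5439, -0.1291, 0.0764]
tool_rot: [73.8, 89.9, 86.6]
force: [0.1, 0.3, 0.2]
grip_width: 0.0001
```

```bash
python3 - <<'E'
from h import *
for c in ('scene',): shot(c,c[0]+'7')
o=telemetry.get_obs(); print(wc(o['tool_pos']),o['grip_width'])
goal([*cw(-.005,.060),.023],12.9)
s=cv2.resize(load('s7')['im'][150:250,170:320],(780,520)); save('s7c',s)
E
```

```text
[-0.00409949  0.05986703] 0.00042721916413022325
q7 [ 38.9  17.7 -32.5 105.2  10.7  60.   15.1] tool [ 0.5446 -0.1291  0.0773] opendir [0.975 0.222 0.002] F [0.72 1.13 0.52]
offset [0.0543, 0.0001, -0.001] angular [[-0.002, 0.002, -0.001], [3.14, -0.002, -0.003]]
```

View pics/s7c.png

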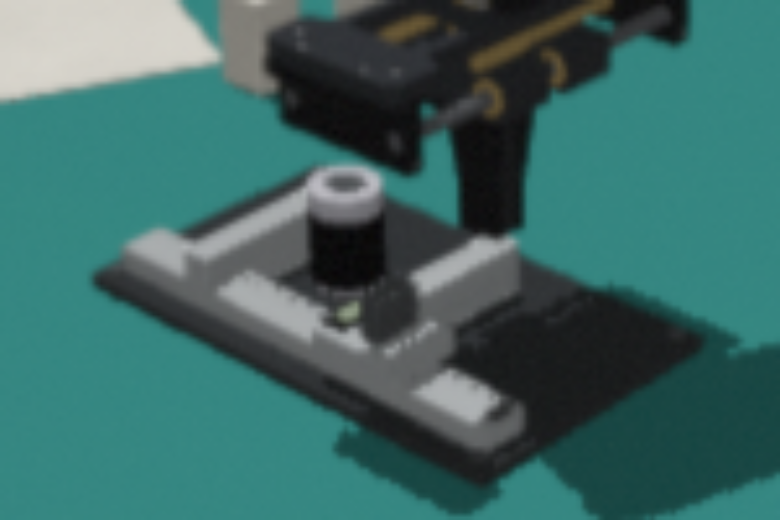

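The fingers are closed and hang behind the sliding jaw with a gap. Descending.

Call:
drive_tool(offset=[[0.02,0.001,-0.001],[0.04,0.001,-0.001],[0.05,0.001,-0.001],[0.054,0.001,-0.001],[0.054,0.001,-0.001]], angular=[[0,0,0],[0,0,0],[0,0,0],[0,0,0],[0,0,0]])

```text
time_s: 12.08
tool_pos: [0.5436, -0.128, 0.0231]
tool_rot: [41.2, 89.8, 54.0]
force: [-0.3, -0.2, 1.0]
grip_width: 0.0005
```

```bash
python3 - <<'E'
from h import *
for c in ('scene','wrist'): shot(c,c[0]+'8')
o=telemetry.get_obs(); print(wc(o['tool_pos']),o['grip_width'])
goal([*cw(-.005,.050),.023],12.9)
s=cv2.resize(load('s8')['im'][150:250,170:320],(780,520)); save('s8c',s)
E
```

```text
[-0.00451295  0.06083651] 0.0004038251713002923
q7 [ 37.6  21.6 -31.4 107.6  13.5  54.3  13. ] tool [ 0.544  -0.1282  0.0238] opendir [0.975 0.222 0.003] F [-0.17 -0.54 -0.44]
offset [0.0008, -0.0108, -0.0005] angular [[-0.002, 0.003, -0.001], [3.14, -0.002, -0.005]]
```

View pics/s8c.png

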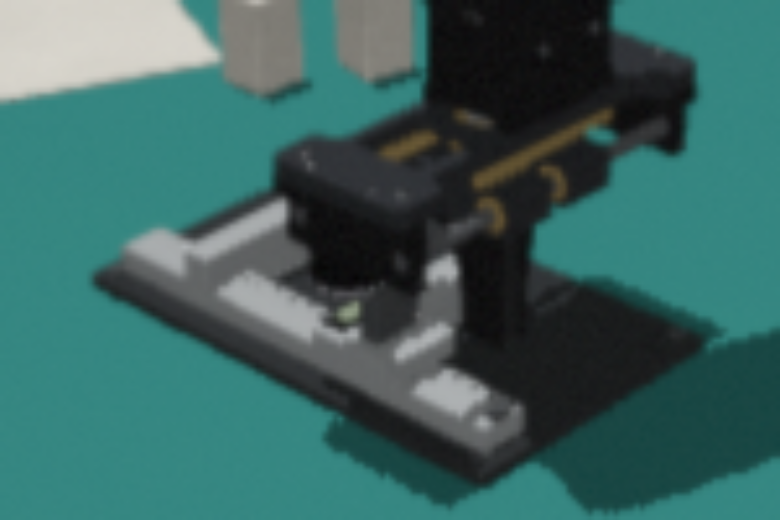

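Call:
drive_tool(offset=[[0,-0.003,0],[0,-0.006,0],[0,-0.009,0],[0,-0.01,0],[0,-0.011,0],[0,-0.012,0],[0,-0.013,0],[0,-0.014,0],[0,-0.015,0],[0,-0.016,0]], angular=[[0,0,0],[0,0,0],[0,0,0],[0,0,0],[0,0,0],[0,0,0],[0,0,0],[0,0,0],[0,0,0],[0,0,0]])

```text
time_s: 13.42
tool_pos: [0.5475, -0.1438, 0.0237]
tool_rot: [21.7, 89.8, 34.5]
force: [-0.8, 2.1, 0.6]
grip_width: 0.0006
```

```bash
cat >> h.py <<'E'
def st():
    F=[];
    o=telemetry.get_obs(); f=o['force']; c,s=np.cos(YAW),np.sin(YAW)
    print('t',o['time_s'],'cal xy',wc(o['tool_pos']).round(4),'z',o['tool_pos'][2].round(4),'Fcal',round(f[0]*c+f[1]*s,2),round(-f[0]*s+f[1]*c,2),round(f[2],2),'mom',o['wrist_torque'].round(2))
E
python3 -c "
from h import *
st()"
```

```text
t 13.425 cal xy [-0.0045  0.0449] z 0.0237 Fcal -0.33 2.22 0.63 mom [0.56 0.14 0.01]
```

Call:
drive_tool(offset=[[0,-0.002,0],[0,-0.004,0],[0,-0.006,0],[0,-0.008,0],[0,-0.01,0],[0,-0.012,0],[0,-0.014,0],[0,-0.016,0],[0,-0.018,0],[0,-0.02,0]], angular=[[0,0,0],[0,0,0],[0,0,0],[0,0,0],[0,0,0],[0,0,0],[0,0,0],[0,0,0],[0,0,0],[0,0,0]])

```text
time_s: 14.68
tool_pos: [0.552, -0.1634, 0.0237]
tool_rot: [21.6, 89.8, 34.4]
force: [-1.1, 1.9, 0.7]
grip_width: 0.0007
```

```bash
python3 -c "
from h import *
st(); goal([*cw(-.005,.01),.023],12.9)
shot('wrist','w9')"
```

```text
t 14.675 cal xy [-0.0046  0.0247] z 0.0237 Fcal -0.7 2.07 0.67 mom [0.53 0.13 0.03]
q7 [ 39.6  23.3 -30.3 105.2  13.9  55.1  16.1] tool [ 0.552  -0.1634  0.0237] opendir [0.975 0.222 0.003] F [-1.14  1.86  0.67]
offset [0.0007, -0.0147, -0.0004] angular [[-0.002, 0.003, -0.001], [3.14, -0.002, -0.005]]
```

View pics/w9.png

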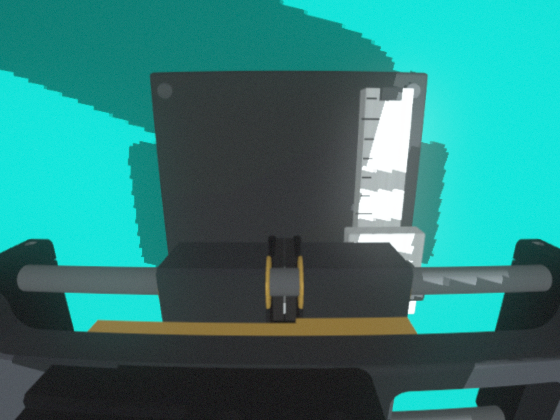

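The wrist view shows the carriage at (385,260) moving squarely with the fingers. Carrying on in slower steps.

Call:
drive_tool(offset=[[0,-0.001,0],[0,-0.002,0],[0,-0.003,0],[0,-0.004,0],[0,-0.005,0],[0,-0.006,0],[0,-0.007,0],[0,-0.008,0],[0,-0.009,0],[0,-0.01,0]], angular=[[0,0,0],[0,0,0],[0,0,0],[0,0,0],[0,0,0],[0,0,0],[0,0,0],[0,0,0],[0,0,0],[0,0,0]])

```text
time_s: 15.98
tool_pos: [0.5543, -0.1735, 0.0237]
tool_rot: [18.4, 89.8, 31.2]
force: [-1.6, 2.9, 0.5]
grip_width: 0.0006
```

```bash
python3 -c "
from h import *
st();shot('scene','s10');st()
s=cv2.resize(load('s10')['im'][150:250,170:320],(780,520)); save('s10c',s)"
```

```text
t 15.975 cal xy [-0.0046  0.0143] z 0.0237 Fcal -0.97 3.16 0.49 mom [0.6  0.2  0.03]
t 16.025 cal xy [-0.0046  0.0142] z 0.0237 Fcal -0.52 2.79 1.39 mom [0.51 0.09 0.01]
```

View pics/s10c.png

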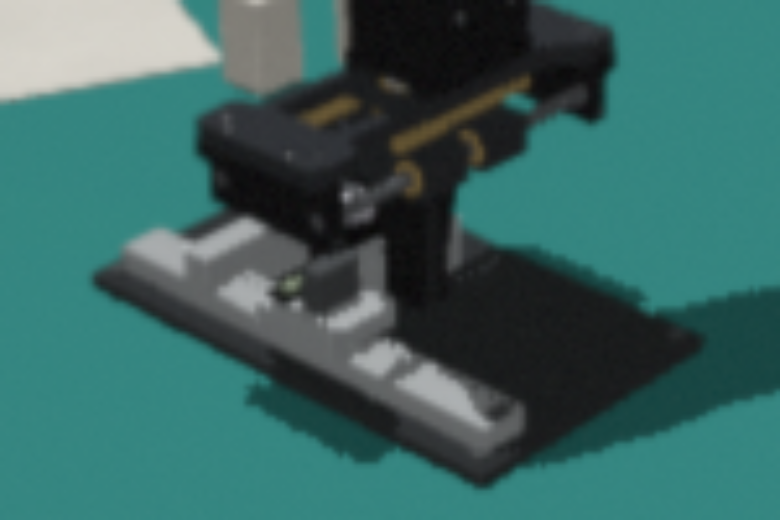

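Call:
drive_tool(offset=[[0,-0.0005,0],[0,-0.001,0],[0,-0.0015,0],[0,-0.002,0],[0,-0.0025,0],[0,-0.003,0],[0,-0.0035,0]], angular=[[0,0,0],[0,0,0],[0,0,0],[0,0,0],[0,0,0],[0,0,0],[0,0,0]])

```text
time_s: 16.9
tool_pos: [0.5551, -0.1771, 0.0237]
tool_rot: [17.0, 89.8, 29.8]
force: [-1.0, 3.2, 1.4]
grip_width: 0.0005
```

```bash
python3 -c "
from h import *
st()"
```

```text
t 16.9 cal xy [-0.0046  0.0107] z 0.0237 Fcal -0.24 3.34 1.37 mom [0.6  0.1  0.05]
```

Call:
drive_tool(offset=[[0,-0.0005,0],[0,-0.001,0],[0,-0.0015,0],[0,-0.0015,0]], angular=[[0,0,0],[0,0,0],[0,0,0],[0,0,0]])

```text
time_s: 17.4
tool_pos: [0.5555, -0.1787, 0.0237]
tool_rot: [14.3, 89.8, 27.1]
force: [0.4, 2.0, 1.2]
grip_width: 0.0006
```

```bash
python3 -c "
from h import *
st()"
```

```text
t 17.4 cal xy [-0.0046  0.0091] z 0.0237 Fcal 0.86 1.85 1.15 mom [ 0.56  0.05 -0.01]
```

Call:
drive_tool(offset=[[0,-0.0005,0],[0,-0.001,0],[0,-0.001,0]], angular=[[0,0,0],[0,0,0],[0,0,0]])

```text
time_s: 17.77
tool_pos: [0.5558, -0.1798, 0.0237]
tool_rot: [11.2, 89.8, 24.0]
force: [-0.1, 2.3, 1.7]
grip_width: 0.0006
```

```bash
python3 -c "
from h import *
st()"
```

```text
t 17.775 cal xy [-0.0046  0.0079] z 0.0237 Fcal 0.4 2.29 1.68 mom [ 0.56  0.06 -0.01]
```

Call:
drive_tool(offset=[[0,-0.0005,0],[0,-0.001,0],[0,-0.001,0]], angular=[[0,0,0],[0,0,0],[0,0,0]])

```text
time_s: 18.15
tool_pos: [0.5559, -0.1803, 0.0237]
tool_rot: [23.0, 89.8, 35.8]
force: [-1.9, 4.2, 2.9]
grip_width: 0.0003
```

```bash
python3 -c "
from h import *
st()"
```

```text
t 18.15 cal xy [-0.0046  0.0074] z 0.0237 Fcal -0.92 4.55 2.91 mom [0.94 0.34 0.01]
```

The force is now 4.5 N against 2.5 N drag, and the jaw moved less than commanded, so the can is starting to nip. Nudging a little further.

Call:
drive_tool(offset=[[0,-0.0005,0],[0,-0.0007,0],[0,-0.0008,0]], angular=[[0,0,0],[0,0,0],[0,0,0]])

```text
time_s: 18.52
tool_pos: [0.5559, -0.1803, 0.0237]
tool_rot: [40.7, 89.8, 53.6]
force: [-2.6, 5.0, 4.5]
grip_width: 0.0005
```

```bash
python3 -c "
from h import *
st();shot('scene','s11');st();shot('top','t11');st()"
```

```text
t 18.525 cal xy [-0.0046  0.0074] z 0.0237 Fcal -1.43 5.46 4.54 mom [1.15 0.42 0.04]
t 18.575 cal xy [-0.0046  0.0074] z 0.0237 Fcal -2.12 6.0 3.27 mom [1.14 0.39 0.06]
t 18.625 cal xy [-0.0046  0.0074] z 0.0237 Fcal 0.51 5.72 3.48 mom [1.12 0.37 0.09]
```

Call:
drive_tool(offset=[[0,-0.0009,0],[0,-0.0011,0],[0,-0.0011,0]], angular=[[0,0,0],[0,0,0],[0,0,0]])

```text
time_s: 19.0
tool_pos: [0.5559, -0.1803, 0.0237]
tool_rot: [60.0, 89.8, 72.9]
force: [-2.5, 5.9, 3.6]
grip_width: 0.0004
```

```bash
python3 -c "
from h import *
st()"
```

```text
t 19.0 cal xy [-0.0046  0.0074] z 0.0237 Fcal -1.14 6.32 3.57 mom [1.19 0.43 0.02]
```

The push is about 6.3 N total, so roughly 3.5 N on the can, with the jaw stopped. Backing off along +y, then rising.

Call:
drive_tool(offset=[[0,0.0005,0],[0,0.002,0],[0,0.006,0],[0,0.012,0],[0,0.02,0],[0,0.02,0]], angular=[[0,0,0],[0,0,0],[0,0,0],[0,0,0],[0,0,0],[0,0,0]])

```text
time_s: 19.75
tool_pos: [0.5514, -0.1597, 0.0238]
tool_rot: [60.9, 89.8, 73.9]
force: [0.1, -0.0, -0.3]
grip_width: 0.0006
```

Call:
drive_tool(offset=[[-0.03,0,0],[-0.07,0,0],[-0.12,0,0],[-0.12,-0.04,0],[-0.12,-0.08,0],[-0.12,-0.12,0],[-0.12,-0.12,0],[-0.12,-0.12,0]], angular=[[0,0,0],[0,0,0],[0,0,0],[0,0,0],[0,0,0],[0,0,0],[0,0,0],[0,0,0]])

```text
time_s: 20.75
tool_pos: [0.5781, -0.2763, 0.1431]
tool_rot: [67.0, 89.7, 80.0]
force: [0.1, 0.3, 0.3]
grip_width: 0.0004
```

```bash
python3 -c "
from h import *
st()
for c in ('scene','wrist','top'): shot(c,c[0]+'12')
st()
s=cv2.resize(load('s12')['im'][150:250,170:320],(780,520)); save('s12c',s)
s=cv2.resize(load('w12')['im'][0:240,180:400],None,fx=3,fy=2.5,interpolation=cv2.INTER_CUBIC); save('w12c',s)"
```

```text
t 20.75 cal xy [-0.0044 -0.0911] z 0.1431 Fcal 0.15 0.29 0.3 mom [ 0.06 -0.08  0.05]
t 20.9 cal xy [-0.004  -0.0903] z 0.1435 Fcal 0.42 -0.36 0.1 mom [ 0.02 -0.07  0.02]
```

View pics/s12c.png

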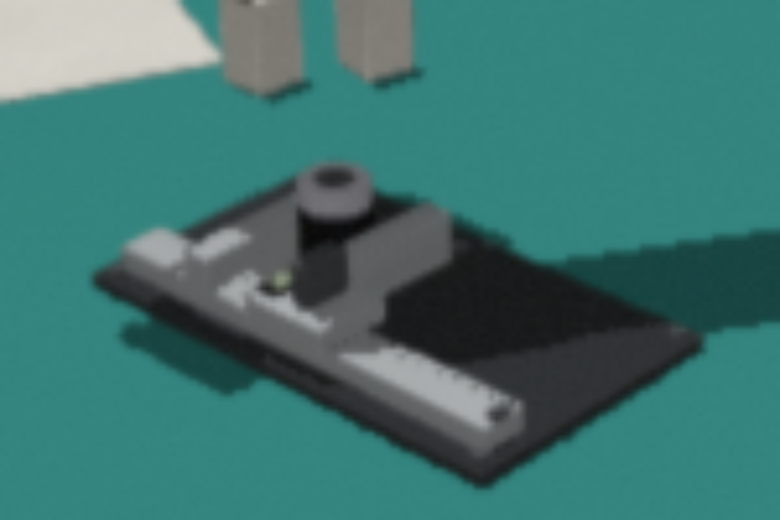

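View pics/w12c.png

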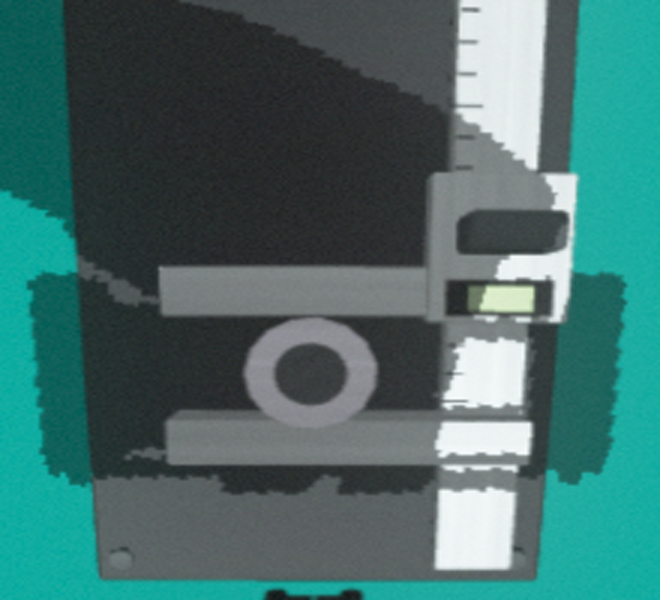

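The can stands upright between the jaws. In the crop its top ring is at (311,372), the sliding face is at row 316 and the fixed jaw's top edge is at about row 420. Measuring the gap next.

```bash
python3 - <<'E'
from h import *
v=load('w12')
f=lambda L:(np.array(L,float)+.5)/np.array([3,2.5])-.5+np.array([180,0])
print('slide face',wc(plane(v,f([(165,316),(425,318)]),.036)).round(4))
print('slide back',wc(plane(v,f([(165,266),(425,267)]),.036)).round(4))
print('fixed face',wc(plane(v,f([(170,420),(430,419)]),.036)).round(4))
print('can c,top,bot,l,r',wc(plane(v,f([(311,372),(311,319),(311,427),(244,372),(378,372)]),.058)).round(4))
# bystanders before/after in scene and top
for a,b in(('scene0','s12'),('top0','t12')):
    d=np.abs(load(a)['im'].astype(int)-load(b)['im']).max(2)
    m=cv2.morphologyEx((d>40).astype(np.uint8),cv2.MORPH_OPEN,np.ones((3,3)))
    n,l,s,c=cv2.connectedComponentsWithStats(m)
    print(a,[(s[i].tolist()) for i in range(1,n) if s[i,4]>12])
E
```

```text
slide face [[-0.045  -0.0195]
 [ 0.0277 -0.02  ]]
slide back [[-0.0444 -0.0033]
 [ 0.0272 -0.0035]]
fixed face [[-0.0448 -0.0545]
 [ 0.0302 -0.054 ]]
can c,top,bot,l,r [[-0.0042 -0.0363]
 [-0.0042 -0.0202]
 [-0.0042 -0.0536]
 [-0.0216 -0.0363]
 [ 0.0132 -0.0363]]
scene0 [[194, 0, 36, 72, 1466], [228, 7, 56, 63, 1299], [423, 8, 14, 6, 67], [432, 35, 10, 35, 148], [228, 36, 19, 30, 272], [482, 38, 6, 17, 64], [486, 56, 4, 10, 30], [172, 71, 83, 79, 3101], [487, 72, 9, 11, 49], [489, 94, 10, 32, 138], [259, 139, 164, 41, 1846], [279, 181, 161, 33, 2295], [216, 182, 40, 23, 343], [433, 186, 14, 6, 48], [243, 194, 27, 31, 367], [488, 194, 5, 5, 21], [220, 204, 5, 3, 15], [194, 212, 25, 13, 150], [393, 252, 22, 34, 566]]
top0 [[259, 133, 203, 287, 27304], [326, 177, 31, 28, 384], [347, 185, 26, 58, 720], [194, 249, 16, 13, 166], [481, 288, 22, 12, 174], [477, 301, 13, 29, 160], [491, 305, 20, 9, 138], [508, 305, 52, 61, 1725], [260, 379, 26, 12, 176], [289, 381, 6, 6, 32], [253, 391, 6, 6, 21], [230, 410, 5, 5, 20], [555, 415, 5, 5, 19]]
```

View pics/s12.png

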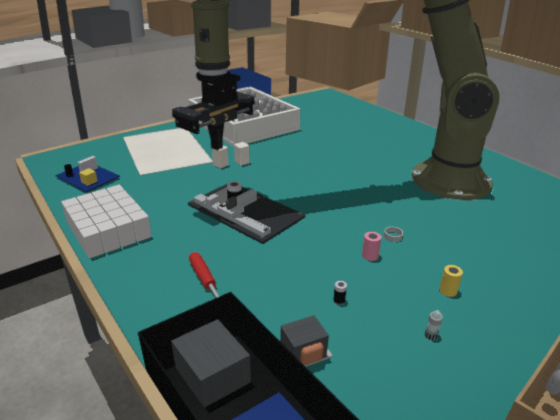

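View pics/t12.png

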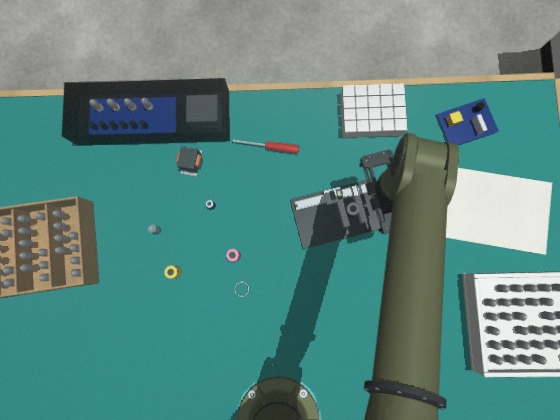

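The jaw gap measures 34–35 mm, which matches the 35 mm can. The jaw is square to within about 0.4°, the can is at x ≈ −4 mm, and no bystander has moved. The robot is clear, so I'm handing the job in.

```bash
python3 -c "
from cell import sign_off, telemetry
o=telemetry.get_obs(); print(o['time_s'],o['joint_velocities'].round(2)); print(sign_off())"
```

```text
20.9 [-0.04 -0.12  0.18 -0.21  0.12 -0.    0.05]
the job is handed in; nothing more can be done
None
```

The can is standing upright on the caliper's base plate, nipped between both jaws, and I handed the job in at 20.9 s. Sign-off reports no verdict, so the result rests on my own checks.

I gripped the can at 8–12 N, stood it on the plate about 1 mm from the seat line in x, and let go. I then pushed the back of the sliding jaw with closed fingertips, in line with the can. I stopped at about 6 N of push, which after the 2.5 N drag is roughly 3.5 N on the can. Then I backed off and raised the arm clear.

**Last checks:**
- **Jaws:** the wrist camera put the sliding face at y ≈ −19.8 mm and the fixed face at ≈ −54.3 mm. That is a gap of about 34.5 mm for a 35 mm can, within the 2 mm calibration.
- **Squareness:** the sliding jaw is square to within about 0.4°.
- **Can:** upright, at x ≈ −4 mm against the seat's −5 mm.
- **Bystanders:** comparing pictures from before and after showed no change at any bystander. The arm's shadow or body covered part of those views.
- **Robot:** at rest and touching nothing; the wrist force was about zero.

**One reading I did not explain:** during the final push the wrist also read 3–4.5 N upward. I put it down to fingertip friction on the jaw, and it fell to zero once I backed off.

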